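# Ready the pencil sharpener and hold its feed plate out

## Task

The cutter lid of the pencil sharpener was left up after cleaning: press it down until it snaps shut. Then pull the sharpener's spring-loaded front plate out (the two ears on its top are the grip) until its front face stands over the line scribed across the bed, and finish still holding it there so that I can put my pencil in. Leave the glaze jar, the bowl and the pencil where they are.

Things in the scene. Friction and masses are not known exactly. Their poses are not given: they have to be found in the camera images.
- sharpener: Crank desk pencil sharpener, grey painted steel, screwed down. Origin: on the table under mid-housing. x points front (pull-out plate) to rear (crank), y left, z up. Housing x -37 to +45, y -34 to +34 mm, top z 112, open under the lid. Aluminium bed 6 mm thick, 88 wide, runs in front to x -135. Crank at the rear reaches x +100, y +44, z below 84 mm.
- lid (a joint): Cutter lid angle, rad: 0 shut flat on the housing, larger = more open (stop 1.25). Stiff hinge: it stays wherever put. A sprung catch at its front edge stops a lid merely laid down at about 0.13; about 10 N of push near the front edge snaps it past, to below 0.03, where it stays. A thumb rib (30 x 12 mm) on top marks the front edge.
- lid_hinge (a point): Middle of the lid's hinge line, at the rear top edge of the housing: sharpener frame (45, 0, 112.5) mm; the line runs along the sharpener's y. Fixed. The lid is a grey steel plate 84 mm long from here, 68 wide, 4 thick (underside through the hinge line); it swings up and to the rear.
- lid_edge (a point): Point on the upper face of the lid near its free front edge, where to press: 76 mm from the hinge line along the lid, 6 mm above the lid's underside. Moves with the lid; when shut it is at sharpener frame (-31, 0, 118.5) mm.
- front_plate: Pull-out steel plate, 64 mm wide, 10 thick, z 8 to 92, with a round chuck nose topped by two upright black ears for finger and thumb. Origin: grip point between the ears; at rest at sharpener (-63, 0, 112) mm, axes parallel. Ears: 28 mm across outer flanks (y), 20 along x, z 88 to 126; rigid; grip them from above, closing along y. Plate's front face: 14 mm to +x of the origin.
- carriage (a joint): How far the front plate is pulled out along the sharpener's -x, m: 0 = against the housing, stop at 0.056; 0.040 puts the plate's front face over the middle of the scribed line. A spring draws it back in: about 4 N at rest, 8 N at the line.
- mark_line (a point): Middle of the dark line, 3 mm wide, scribed straight across the bed: sharpener frame (-89, 0, 6) mm. Fixed.
- glaze_jar: Bystander: jar with white cap, 54 mm wide, 78 mm tall, standing behind the sharpener; origin under its middle.
- bisque_bowl: Bystander: terracotta bowl 110 mm wide, 48 mm tall, to the side of the sharpener; origin under its middle.
- pencil: Bystander: six-sided wooden pencil, 172 mm long, 9 mm thick, lying on the table in front of the sharpener; origin under its middle, x along it.

How it is judged:
By the outcome, as a careful person would: the job done as asked, in the order asked, and still so for the second after the job is handed in, while the arm keeps its last pose, push and grip.
It also fails if it takes over 45 s, if anything falls off the work surface, if the arm or the gripper's body presses on something with over 40 N, if the wrist force passes 120 N, or if a joint passes its speed limit or range.

## Robot

A 6-joint arm with a two-finger parallel gripper is mounted at the origin on the work surface. World frame = base frame: x ahead of the robot, y to its left, z up, the work surface at z = 0. Lengths are in mm, angles in rad, forces in N, time in s.
With the tool pointing down it reaches from about 350 to 775 mm from the base axis. Payload 7.3 kg.
Tool frame: the origin (TCP) lies at the very end of the fingers, on their centre line; the grasp point (between the pads) lies 19 mm behind it (bot.tcp_to_grasp is the distance from the TCP to the grasp point, in mm); z points along the fingers, y is the direction in which the jaws open and shut (so a half turn about z gives the same grasp; the last joint's range is limited). The gripper opens to 92 mm and grips with 3 to 60 N. Pads are 19 mm wide; open, the fingers measure 130 mm over their backs; the gripper's body (75 mm by 190 mm) begins 47 mm behind the grasp point.
Start: joints at [1.08, 0.342, 1.524, -0, 1.275, -0.146], TCP at [177.442, 494.128, 192.841] pointing down, gripper open.
Joint ranges: [-2.53, 2.53], [-0.77, 2.02], [0.04, 2.7], [-1, 4.14], [0.28, 2.66], [-3.11, 3.11]. Speed limits (rad/s): [2.57, 2.57, 3.14, 3.14, 3.14, 3.14].

## Interface

Orientations are given as [roll, pitch, yaw] about the fixed x, y, z axes, in that order (R = Rz(yaw) Ry(pitch) Rx(roll)).
In Python, from plant import bot gives the robot as it stands. The module is installed in compiled form; this text tells all that it offers.
- The arm moves only by the tool carry_out, never from a script. Its argument "motion" is a list of rows, each a list of 5 numbers: the closure, from 0 (fully open) to 1 (shut), then the shift along the tool's x, y, z in mm, then the turn about the tool's z in degrees. In form: [[claw, dx, dy, dz, spin], ...]. A call has 1 to 10 rows; each row is the pose to reach, as a shift and turn from the pose measured when the call began, along the tool's axes at that moment; what a row does not reach only later rows make up. A row lasts 1/8 s, in which the tool goes at most 62.5 mm and 10.7 degrees, less where a joint would pass 70% of its speed; a pose out of reach is approached as far as the arm can. A call with a gripper value outside its range is refused whole. The fingers move at their own pace and stop on an object; the grip force is fixed at half the most. Time passes only in rows, so rows that repeat a pose let the fingers close. It gives the time, the measured TCP pose, the force and the opening at its end, in the units of the state.
- bot.get_obs(): the state, without advancing time (a new reading comes with each control period).
- bot.capture(name): name is "scene" or "top" or "wrist"; returns a dict with "color" (480x640x3 uint8, red, green, blue), "depth" (480x640 float32, mm along the optical axis (not along the pixel's ray), 0 where there is no reading), "K" (3x3 intrinsics, pixels), "camera_from_world" (4x4, takes a point from world to camera coordinates). Camera axes: x right, y down, z forward; pixel columns grow to the right and rows downward; lengths in mm; the calibration is good to about 2 mm. The wrist camera is an equidistant fisheye: a pixel r from the principal point sees the ray r / f radians off the axis. A picture is of the moment at which its call begins.
- bot.close_job(): hands the job in, once; it reports no verdict.
The state is a dict: "time": time; "joint_positions": joint angles; "dq": joint speeds; "tau": joint torques, N m; "tool_pos": TCP position; "tcp_rot": TCP orientation; "contact_force": force on the tool from outside, world axes, zero at the start; "moment": the same for the moment, N m; "grip_width": finger opening in mm.
Only numpy, scipy, OpenCV 4.12 (cv2) and the standard library are available. Lean on these libraries where they do the work, as an engineer would, in place of code of your own. Each camera call takes 0.05 s, during which the arm holds its last target.

## Working session

There is one attempt and no reset: what is moved stays moved. The work goes in short steps, Python scripts to look and compute and a tool call to move; the robot and the scene stay as the last step left them, time stands still between calls to the robot, and variables do not carry over. Pictures are saved under pics/ and viewed, and the job is handed in when it is done.

Besides the shell and the picture viewer there is one more tool, called as name(argument=value, ...) on one line, values as JSON. carry_out: Moves the arm, as the interface text tells. Its arguments: {"type":"object","properties":{"motion":{"type":"array","items":{"type":"array","items":{"type":"number"}}}},"required":["motion"]}

```bash
mkdir -p pics; cat > h.py <<'E'
import numpy as np,cv2
from plant import bot
def snap(n,f):
    c=bot.capture(n); cv2.imwrite(f'pics/{f}.png',c['color'][:,:,::-1]); np.savez(f'pics/{f}.npz',**c); return c
def world(c,u,v):
    K=c['K'];d=c['depth'][v,u];p=np.array([(u-K[0,2])/K[0,0]*d,(v-K[1,2])/K[1,1]*d,d,1]);return (np.linalg.inv(c['camera_from_world'])@p)[:3]
def cloud(c):
    K=c['K'];d=c['depth'].astype(float);v,u=np.indices(d.shape);P=np.stack([(u-K[0,2])/K[0,0]*d,(v-K[1,2])/K[1,1]*d,d,np.ones_like(d)],-1)
    return (P@np.linalg.inv(c['camera_from_world']).T)[...,:3]
def plane(c,u,v,z):
    K=c['K'];M=np.linalg.inv(c['camera_from_world']);r=M[:3,:3]@np.array([(u-K[0,2])/K[0,0],(v-K[1,2])/K[1,1],1]);o=M[:3,3];return o+r*(z-o[2])/r[2]
E
python3 - <<'E'
from h import *
for n in('scene','top'): c=snap(n,n+'0');print(c['K'],c['camera_from_world'])
o=bot.get_obs();print(o)
E
```

```text
[[554.20455789   0.         298.17261351]
 [  0.         554.20455789 248.27036707]
 [  0.           0.           1.        ]] [[ 2.59334333e-01  9.65785826e-01  1.85522113e-03 -2.12009576e+02]
 [ 7.14222676e-01 -1.90490447e-01 -6.73497853e-01 -3.34481454e+02]
 [-6.50101278e-01  1.75986157e-01 -7.39186851e-01  1.31026450e+03]
 [ 0.00000000e+00  0.00000000e+00  0.00000000e+00  1.00000000e+00]]
[[508.58524613   0.         328.50837477]
 [  0.         508.58524613 239.65482873]
 [  0.           0.           1.        ]] [[-1.40758503e-02 -9.99751557e-01  1.72828094e-02  5.93410043e+01]
 [-9.91369195e-01  1.17005430e-02 -1.30576474e-01  5.60033376e+02]
 [ 1.30341815e-01 -1.89716197e-02 -9.91287591e-01  7.89663924e+02]
 [ 0.00000000e+00  0.00000000e+00  0.00000000e+00  1.00000000e+00]]
{'time': 0.1, 'joint_positions': array([ 1.08001693e+00,  3.42666799e-01,  1.52487396e+00, -2.20063335e-06,
        1.27540452e+00, -1.45973929e-01]), 'dq': array([ 0.00081391, -0.00270437, -0.00084136,  0.00051011, -0.00167015,
        0.00097408]), 'tau': array([ 3.01260443e-03, -4.32004666e+01, -2.44695050e+01,  7.19871302e-02,
        5.25920524e-02, -6.31755529e-05]), 'tool_pos': array([177.23915969, 493.76512477, 192.22394372]), 'tcp_rot': array([-3.14025410e+00, -1.94665939e-04,  2.79678770e+00]), 'contact_force': array([ 0.17650688, -0.51732774, -0.40016628]), 'moment': array([3.05411307e-02, 5.28346222e-03, 7.59569149e-05]), 'grip_width': 91.75763521902765}
```

View pics/scene0.png

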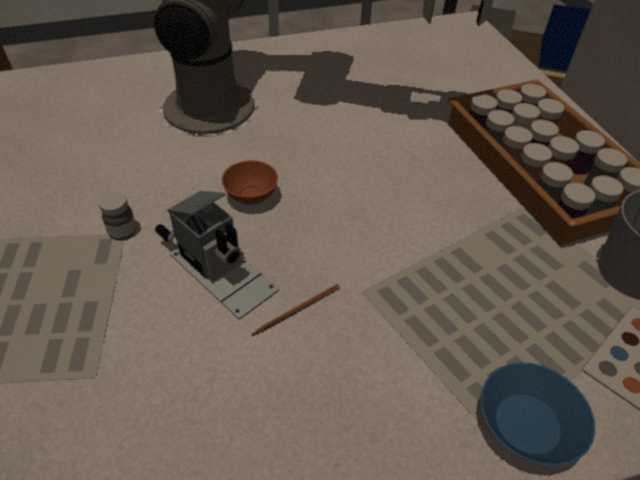

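View pics/top0.png

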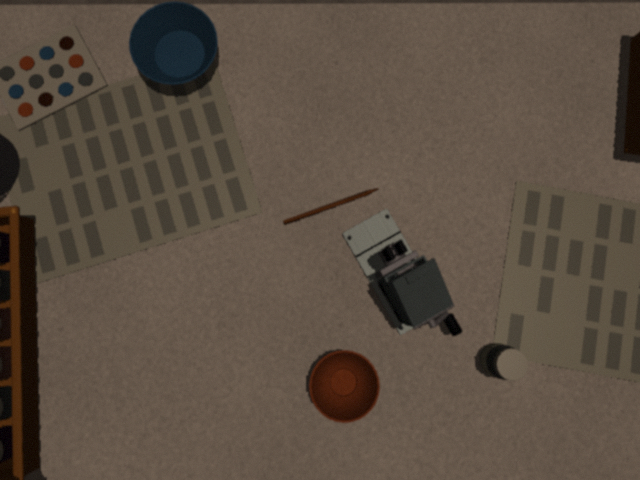

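The scene view has the sharpener near (210,240), bowl at (250,185), jar at (117,215) and pencil at (295,310). In the top view the bed front is near (370,228), the ears (396,250), the lid (420,290), the bowl (344,385) and the jar (508,363). I'll zoom in to measure.

```bash
python3 - <<'E'
import cv2,numpy as np
i=cv2.imread('pics/top0.png')[195:350,320:480];a=cv2.resize(i,None,fx=3.7,fy=3.7,interpolation=2)
cv2.imwrite('pics/t0z.png',np.clip(a*1.6,0,255).astype('uint8'))
i=cv2.imread('pics/scene0.png')[180:320,150:290];cv2.imwrite('pics/s0z.png',np.clip(cv2.resize(i,None,fx=4,fy=4,interpolation=2)*1.6,0,255).astype('uint8'))
E
```

```text
(no output)
```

View pics/t0z.png

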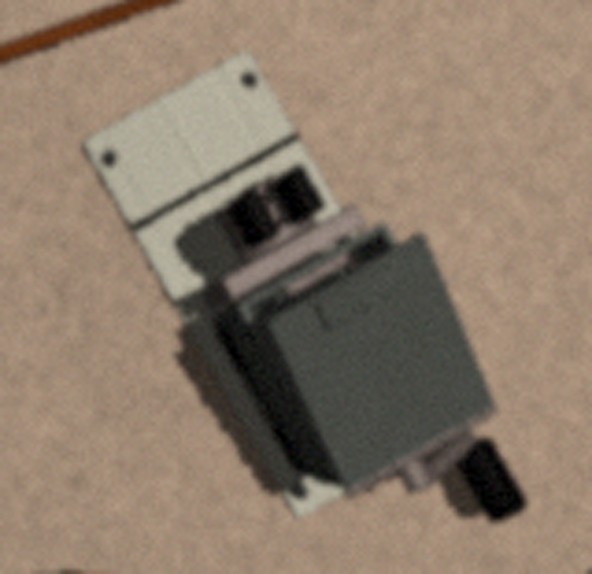

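View pics/s0z.png

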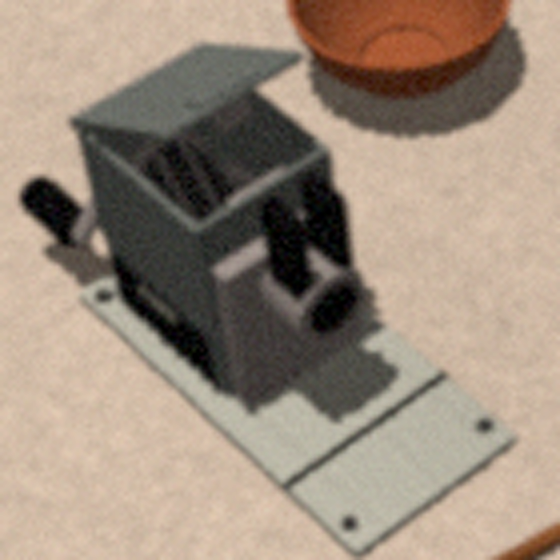

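```bash
python3 - <<'E'
import numpy as np
from h import *
t=dict(np.load('pics/top0.npz'));s=dict(np.load('pics/scene0.npz'))
T=lambda u,v,z:plane(t,u/3.7+320-.36,v/3.7+195-.36,z)
S=lambda u,v,z:plane(s,u/4+150-.37,v/4+180-.37,z)
loc=[(-135,44),(-135,-44),(-89,44),(-89,-44)]
A=[T(*p,6)[:2] for p in [(84,148),(246,52),(137,224),(297,137)]]
B=[S(*p,6)[:2] for p in [(360,553),(515,437),(290,485),(443,377)]]
# which side is +y: decide via fit residual
def fit(L,W):
    L=np.array(L,float);W=np.array(W);a=L-L.mean(0);b=W-W.mean(0)
    th=np.arctan2((a[:,0]*b[:,1]-a[:,1]*b[:,0]).sum(),(a*b).sum());R=np.array([[np.cos(th),-np.sin(th)],[np.sin(th),np.cos(th)]])
    o=W.mean(0)-R@L.mean(0);return th,o,np.round(W-(L@R.T+o),1)
flip=[(x,-y) for x,y in loc]
for n,W in(('top',A),('scene',B)):
    print(n,np.round(W,1).tolist())
    for L in(loc,flip):print(fit(L,W))
Call=cloud(t)
# depth checks
for z,(u,v) in {'ear1':(250,215),'ear2':(297,193),'platetop':(300,255),'lid':(380,350),'lidfront':(350,290),'lidrear':(420,430)}.items():
    uu,vv=int(round(z and u/3.7+320)),0
E
python3 - <<'E'
import sys;sys.path.insert(0,'.')
import os;os.chdir('.')
from h import *
t=dict(np.load('pics/top0.npz'))
for n,(u,v) in {'ear1':(250,215),'ear2':(297,193),'platetop':(300,255),'lid':(380,350),'lidfront':(350,290),'lidrear':(420,430),'bed':(150,160)}.items():
    print(n,world(t,round(u/3.7+320),round(v/3.7+195)).round(1))
for n,p in {'bowl':(344,385),'jar':(510,364),'pen1':(285,222),'pen2':(378,189)}.items(): print(n,world(t,*p).round(1))
E
```

```text
top [[573.0, 28.1], [616.7, -47.2], [537.9, 4.6], [576.9, -69.5]]
(np.float64(0.4904731567404391), array([674.91394521,  31.74441209]), array([[ 37.9,  21.1],
       [ 40.1,  23.4],
       [-37.8, -24. ],
       [-40.2, -20.5]]))
(np.float64(-2.6268541478608536), array([478.63040963, -76.15085206]), array([[-1.5, -0.6],
       [-1.1,  0.7],
       [ 3.4, -1.4],
       [-0.8,  1.2]]))
scene [[619.5, -44.8], [577.9, 29.7], [578.3, -66.2], [537.9, 7.5]]
(np.float64(-2.638383758063049), array([480.28392666, -72.45462253]), array([[-0.3,  1.1],
       [ 0.5, -1.4],
       [-1.1,  1.8],
       [ 0.9, -1.5]]))
(np.float64(0.5097674927279129), array([676.16045883,  36.20928392]), array([[ 39.7,  23.3],
       [ 41. ,  21. ],
       [-41.6, -20.6],
       [-39.1, -23.7]]))
ear1 [528.5 -31.7 126.5]
ear2 [536.8 -49.2 127.9]
platetop [515.1 -55.7  91.6]
lid [474.3 -77.9 138.8]
lidfront [497.  -63.5 159.9]
lidrear [444.6 -96.6 118.9]
bed [566.7  -3.2   7.4]
bowl [326.5  29.7   6.3]
jar [ 363.9 -216.4   79.9]
pen1 [595.4 124.5   7.8]
pen2 [653.2 -35.4  -3.3]
```

```bash
cat >> h.py <<'E'
from scipy.spatial.transform import Rotation as Ro
TH=-2.634; O=np.array([479.7,-74.0,0]); RS=Ro.from_euler('z',TH).as_matrix()
def sw(x,y,z): return O+RS@np.array([x,y,z])
def ws(p): return RS.T@(np.asarray(p)-O)
def go(x,y,z):
    o=bot.get_obs();R=Ro.from_euler('xyz',o['tcp_rot']).as_matrix()
    d=R.T@(sw(x,y,z)-o['tool_pos']); psi=np.arctan2(R[1,0],R[0,0]); t=(TH-psi+np.pi)%(2*np.pi)-np.pi
    print('shift',d.round(1),'spin',round(-np.degrees(t),2),'tcp in S',ws(o['tool_pos']).round(2),'F(S)',(RS.T@o['contact_force']).round(2),'w',round(o['grip_width'],1),'t',round(o['time'],2),'tilt',o['tcp_rot'].round(4))
E
python3 -c "
from h import *
go(-17,0,200)"
```

```text
shift [-487.8 -419.3   -7.3] spin -48.84 tcp in S [ -11.65 -643.2   192.22] F(S) [ 0.1   0.54 -0.4 ] w 91.8 t 0.1 tilt [-3.1403e+00 -2.0000e-04  2.7968e+00]
```

carry_out(motion=[[1,-30,-26,-20,-6],[1,-75,-64,-30,-12],[1,-120,-103,-30,-18],[1,-165,-142,-30,-24],[1,-210,-180,-30,-30],[1,-255,-219,-30,-36],[1,-300,-258,-30,-42],[1,-345,-297,-30,-48],[1,-385,-331,-30,-49],[1,-385,-331,-30,-49]])

```text
time: 1.35
tool_pos: [428.8, 49.4, 222.1]
tcp_rot: [-3.141, -0.002, -2.636]
contact_force: [1.1, 0.6, -0.2]
grip_width: 0.8
```

```bash
python3 -c "
from h import *
go(-17,0,200)"
```

```text
shift [  -1.9 -132.6   22.2] spin -0.13 tcp in S [ -15.48 -132.6   222.06] F(S) [-1.24 -0.03 -0.18] w 0.8 t 1.35 tilt [-3.1408e+00 -2.0000e-03 -2.6363e+00]
```

carry_out(motion=[[1,-1,-40,5,0],[1,-2,-80,10,0],[1,-2,-115,20,0],[1,-2,-132,22,0],[1,-2,-132,22,0]])

```text
time: 1.98
tool_pos: [494.2, -64.7, 199.9]
tcp_rot: [3.141, -0.003, -2.637]
contact_force: [-0.5, 0.1, 0.2]
grip_width: 0.7
```

```bash
python3 -c "
from h import *
for n in('scene','wrist'): snap(n,n+'1')
go(-17,0,175)"
```

```text
shift [ 0.3 -1.9 25.4] spin -0.09 tcp in S [-17.34  -1.9  200.43] F(S) [ 0.39  0.6  -0.52] w 0.2 t 2.08 tilt [-3.1414e+00 -1.9000e-03 -2.6357e+00]
```

View pics/scene1.png

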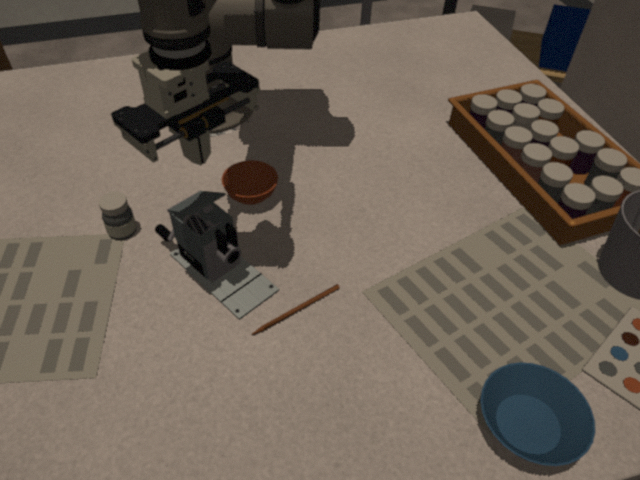

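View pics/wrist1.png

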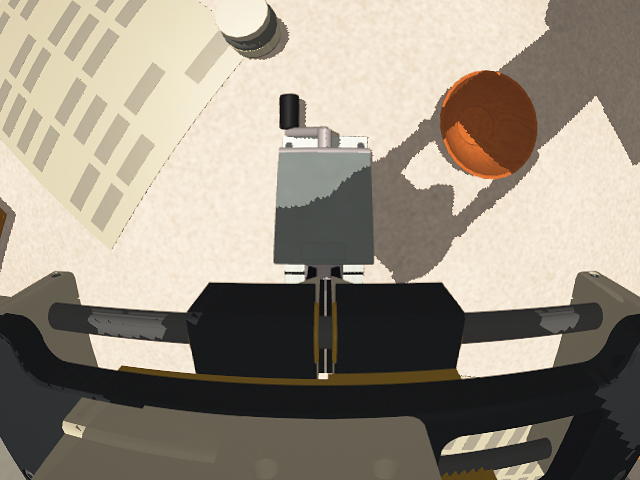

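```bash
python3 - <<'E'
from h import *
c=dict(np.load('pics/scene1.npz'));i=c['color'][80:300,100:300,::-1]
cv2.imwrite('pics/s1z.png',np.clip(cv2.resize(i,None,fx=2.7,fy=2.7,interpolation=2)*1.8,0,255).astype('uint8'))
P=cloud(c)
for v in range(130,200,4): print(v,P[v,200].round(0),P[v,205].round(0))
E
```

```text
130 [532. -57. 313.] [528. -50. 309.]
134 [532. -57. 307.] [498. -49. 281.]
138 [501. -57. 278.] [499. -50. 275.]
142 [502. -58. 272.] [499. -51. 269.]
146 [503. -58. 266.] [498. -51. 261.]
150 [502. -59. 258.] [501. -52. 256.]
154 [503. -60. 252.] [502. -53. 250.]
158 [506. -61. 248.] [499. -54. 241.]
162 [508. -62. 242.] [503. -55. 237.]
166 [218. -51.   4.] [217. -41.   1.]
170 [230. -53.   3.] [227. -43.  -1.]
174 [237. -55.  -1.] [242. -45.   0.]
178 [249. -56.  -2.] [257. -47.   3.]
182 [265. -58.   1.] [267. -48.   0.]
186 [275. -60.  -1.] [277. -50.  -1.]
190 [283. -62.  -4.] [291. -52.   1.]
194 [441. -68. 124.] [454. -60. 134.]
198 [464. -70. 136.] [473. -62. 142.]
```

View pics/s1z.png

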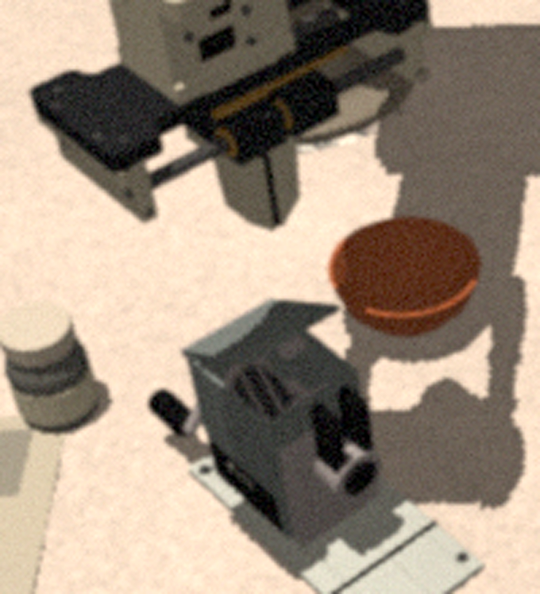

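```bash
python3 - <<'E'
from h import *
c=snap('scene','scene2');P=cloud(c)
for v in range(130,190,4): print(v,P[v,200].round(0),P[v,205].round(0))
o=bot.get_obs();print(o['joint_positions'],o['tool_pos'],o['dq'])
t=snap('top','top2')
E
```

```text
130 [533. -57. 314.] [529. -50. 309.]
134 [533. -57. 307.] [499. -49. 282.]
138 [501. -57. 278.] [499. -50. 275.]
142 [501. -57. 271.] [500. -51. 269.]
146 [500. -58. 264.] [501. -51. 263.]
150 [503. -59. 259.] [502. -52. 257.]
154 [504. -60. 253.] [499. -53. 248.]
158 [505. -61. 247.] [502. -54. 243.]
162 [507. -62. 241.] [502. -55. 236.]
166 [213. -51.   0.] [216. -41.   0.]
170 [227. -53.   0.] [227. -43.  -1.]
174 [238. -55.  -1.] [240. -45.  -1.]
178 [249. -56.  -2.] [256. -47.   2.]
182 [266. -58.   1.] [266. -48.  -0.]
186 [274. -60.  -1.] [284. -51.   4.]
[-2.81460059e-01  2.87060315e-01  1.58162022e+00 -1.68252265e-03
  1.27376237e+00 -2.35812863e+00] [493.95149475 -63.87911819 200.54199487] [-0.00015674 -0.00399481  0.00014366 -0.00103874 -0.00190681 -0.00354855]
```

View pics/top2.png

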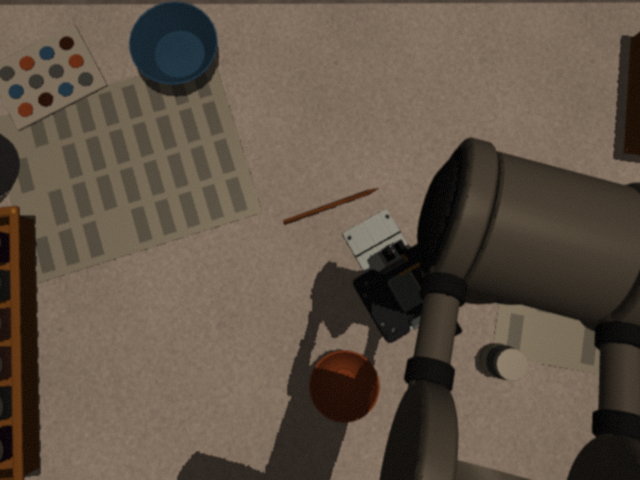

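The scene depth puts the visible finger end near z 240 at pixel (202,163), but the state says 200. I'll go down in small steps and watch force and pictures.

carry_out(motion=[[1,0,-2,10,0],[1,0,-2,20,0],[1,0,-2,30,0],[1,0,-2,33,0],[1,0,-2,33,0]])

```text
time: 2.8
tool_pos: [494.9, -65.7, 167.4]
tcp_rot: [-3.141, -0.002, -2.635]
contact_force: [0.4, 0.5, -0.3]
grip_width: 0.1
```

```bash
python3 - <<'E'
from h import *
c=snap('scene','scene3');P=cloud(c)
for v in range(154,204,3): print(v,P[v,200].round(0),P[v,205].round(0))
i=c['color'][80:300,100:300,::-1]
cv2.imwrite('pics/s3z.png',np.clip(cv2.resize(i,None,fx=2.7,fy=2.7,interpolation=2)*1.8,0,255).astype('uint8'))
go(-17,0,160)
E
```

```text
154 [534. -62. 276.] [532. -55. 273.]
157 [534. -62. 271.] [500. -54. 243.]
160 [506. -62. 244.] [502. -55. 240.]
163 [505. -62. 238.] [502. -55. 234.]
166 [508. -63. 235.] [504. -56. 230.]
169 [504. -64. 227.] [503. -57. 224.]
172 [509. -65. 225.] [502. -57. 218.]
175 [508. -65. 219.] [502. -58. 213.]
178 [508. -66. 213.] [502. -59. 207.]
181 [509. -67. 208.] [503. -59. 202.]
184 [270. -59.  -0.] [275. -50.   2.]
187 [279. -61.  -0.] [282. -51.  -0.]
190 [289. -62.   1.] [292. -52.   1.]
193 [437. -67. 122.] [446. -60. 128.]
196 [454. -69. 131.] [462. -61. 136.]
199 [471. -70. 140.] [481. -63. 147.]
202 [484. -71. 146.] [502. -64. 160.]
shift [0.4 0.3 7.7] spin -0.07 tcp in S [-17.43   0.33 167.65] F(S) [0.06 0.29 0.26] w 0.4 t 2.85 tilt [-3.1407e+00 -1.5000e-03 -2.6352e+00]
```

View pics/s3z.png

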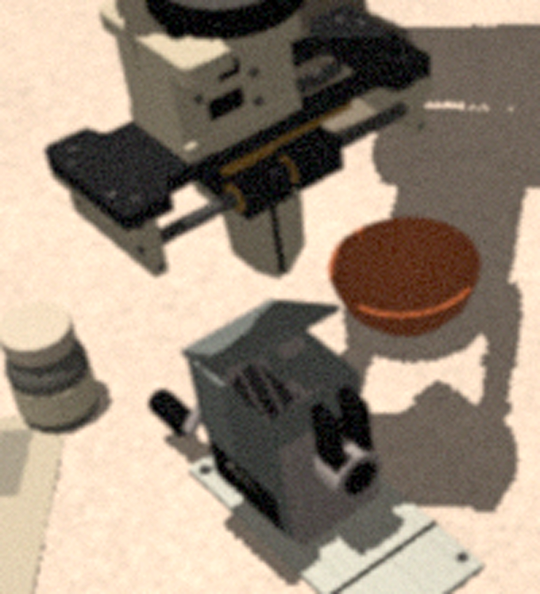

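```bash
python3 - <<'E'
from h import *
c=dict(np.load('pics/scene3.npz'));P=cloud(c);S=(P-O)@RS
for v in (165,172,178,181):
    print(v,[(u,S[v,u].round(0).tolist()) for u in range(182,216,4)])
for v,u in((175,155),(178,158),(181,158)): print('body',v,u,S[v,u].round(0))
c=dict(np.load('pics/top2.npz'))
K=c['K'];p=c['camera_from_world']@np.append(sw(-17,0,205),1);print(K@p[:3]/p[2])
for n in('jar',):
    pass
E
```

```text
165 [(182, [252.0, -125.0, -1.0]), (186, [-16.0, 18.0, 236.0]), (190, [-27.0, 18.0, 243.0]), (194, [-28.0, 12.0, 240.0]), (198, [-28.0, 6.0, 237.0]), (202, [-27.0, -1.0, 233.0]), (206, [-27.0, -8.0, 229.0]), (210, [-28.0, -14.0, 226.0]), (214, [204.0, -173.0, 0.0])]
172 [(182, [230.0, -110.0, 2.0]), (186, [-9.0, 17.0, 219.0]), (190, [-23.0, 18.0, 228.0]), (194, [-29.0, 15.0, 230.0]), (198, [-30.0, 9.0, 227.0]), (202, [-28.0, 1.0, 221.0]), (206, [-28.0, -5.0, 218.0]), (210, [-28.0, -12.0, 214.0]), (214, [188.0, -160.0, -2.0])]
178 [(182, [216.0, -100.0, 0.0]), (186, [210.0, -105.0, 1.0]), (190, [205.0, -111.0, 0.0]), (194, [-27.0, 16.0, 218.0]), (198, [-29.0, 10.0, 216.0]), (202, [-27.0, 2.0, 210.0]), (206, [-28.0, -4.0, 207.0]), (210, [177.0, -141.0, -0.0]), (214, [172.0, -147.0, -1.0])]
181 [(182, [210.0, -95.0, -1.0]), (186, [204.0, -100.0, -0.0]), (190, [200.0, -107.0, -2.0]), (194, [193.0, -113.0, -1.0]), (198, [-28.0, 10.0, 209.0]), (202, [-28.0, 4.0, 206.0]), (206, [175.0, -129.0, -0.0]), (210, [171.0, -136.0, -2.0]), (214, [163.0, -140.0, 1.0])]
body 175 155 [-53.  87. 280.]
body 178 158 [-55.  85. 276.]
body 181 158 [-56.  86. 272.]
[423.37161914 272.57060147   1.        ]
```

Body underside measures about 272 and finger end about 205, so they agree with each other. The reported TCP z therefore seems to be about 37 mm too low, while x and y agree. Contact force will settle it.

carry_out(motion=[[1,0,0,12,0],[1,0,0,24,0],[1,0,0,32,0],[1,0,0,32,0],[1,0,0,32,0]])

```text
time: 3.48
tool_pos: [495.2, -65.9, 135.8]
tcp_rot: [-3.14, -0.001, -2.635]
contact_force: [-0.9, -0.3, -0.4]
grip_width: 0.5
```

```bash
python3 - <<'E'
from h import *
c=snap('scene','scene4');P=cloud(c)
i=c['color'][120:300,130:280,::-1]
cv2.imwrite('pics/s4z.png',np.clip(cv2.resize(i,None,fx=3.3,fy=3.3,interpolation=2)*1.8,0,255).astype('uint8'))
go(-17,0,125)
E
```

```text
shift [ 0.6  0.5 11. ] spin -0.06 tcp in S [-17.58   0.53 135.95] F(S) [-0.04 -0.54 -0.82] w 0.5 t 3.52 tilt [-3.1402e+00 -1.1000e-03 -2.6351e+00]
```

View pics/s4z.png

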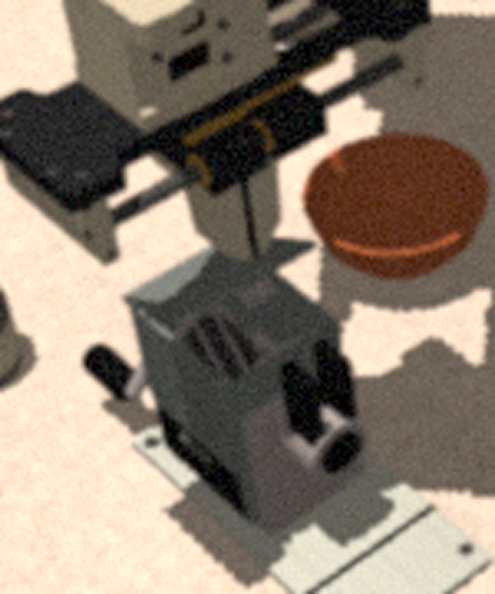

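The picture confirms it: the finger end at (250,255) is still just above the lid edge, with no force. I'll move 8 mm forward and press down in small steps.

carry_out(motion=[[1,-4,0,4,0],[1,-8,0,8,0],[1,-8,0,12,0],[1,-8,0,16,0],[1,-8,0,20,0]])

```text
time: 4.15
tool_pos: [502.4, -62.1, 115.7]
tcp_rot: [-3.14, -0.001, -2.635]
contact_force: [0.0, 0.2, 0.7]
grip_width: 0.7
```

```bash
python3 - <<'E'
from h import *
go(-25,0,85)
E
```

```text
shift [ 0.6  0.7 30.7] spin -0.07 tcp in S [-25.61   0.61 115.72] F(S) [-0.11 -0.17  0.74] w 0.7 t 4.15 tilt [-3.1401e+00 -9.0000e-04 -2.6351e+00]
```

carry_out(motion=[[1,0,0,4,0],[1,-1,0,8,0],[1,-1,0,12,0],[1,-2,0,16,0],[1,-2,0,20,0],[1,-2,0,20,0]])

```text
time: 4.9
tool_pos: [503.8, -61.1, 95.3]
tcp_rot: [-3.141, -0.002, -2.635]
contact_force: [-0.3, -0.5, -0.7]
grip_width: 0.4
```

```bash
python3 - <<'E'
from h import *
go(-25,0,82)
c=snap('scene','scene5')
i=c['color'][120:300,130:280,::-1]
cv2.imwrite('pics/s5z.png',np.clip(cv2.resize(i,None,fx=3.3,fy=3.3,interpolation=2)*1.8,0,255).astype('uint8'))
E
```

```text
shift [ 2.3  0.4 13.3] spin -0.07 tcp in S [-27.33   0.43  95.3 ] F(S) [ 0.52  0.29 -0.71] w 0.4 t 4.9 tilt [-3.1408e+00 -1.6000e-03 -2.6352e+00]
```

View pics/s5z.png

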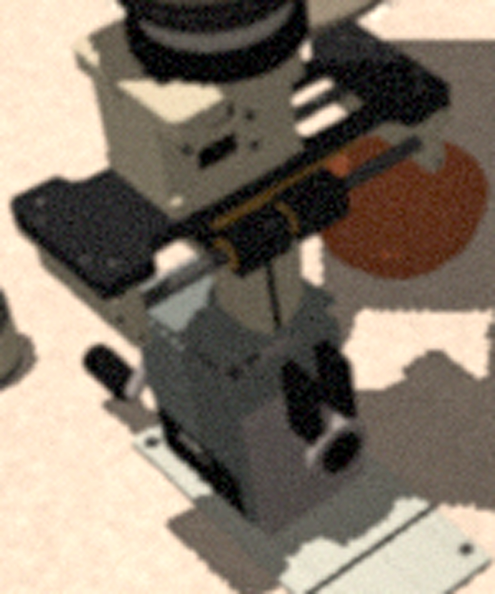

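The lid has followed the fingers down to nearly flat, with its front edge near (235,375). I'll press on toward the catch.

carry_out(motion=[[1,0,0,3,0],[1,0,0,5,0],[1,0,0,7,0],[1,0,0,7,0]])

```text
time: 5.45
tool_pos: [503.7, -61.2, 88.4]
tcp_rot: [-3.141, -0.002, -2.635]
contact_force: [0.3, 0.3, -0.3]
grip_width: 0.5
```

```bash
python3 - <<'E'
from h import *
go(-25,0,82)
E
```

```text
shift [2.2 0.5 6.4] spin -0.06 tcp in S [-27.25   0.45  88.41] F(S) [-0.37 -0.08 -0.34] w 0.5 t 5.45 tilt [-3.1406e+00 -1.7000e-03 -2.6351e+00]
```

carry_out(motion=[[1,0,0,2,0],[1,0,0,3,0],[1,0,0,4,0],[1,0,0,4,0]])

```text
time: 5.95
tool_pos: [503.6, -61.1, 84.2]
tcp_rot: [-3.141, -0.002, -2.635]
contact_force: [-0.6, -0.4, -0.6]
grip_width: 0.4
```

```bash
python3 - <<'E'
from h import *
go(-25,0,82)
E
```

```text
shift [2.2 0.4 2.2] spin -0.06 tcp in S [-27.16   0.38  84.24] F(S) [ 0.69  0.08 -0.59] w 0.4 t 5.95 tilt [-3.1409e+00 -1.9000e-03 -2.6350e+00]
```

carry_out(motion=[[1,0,0,1,0],[1,0,0,2,0],[1,0,0,2,0]])

```text
time: 6.32
tool_pos: [503.7, -61.2, 82.8]
tcp_rot: [-3.14, -0.002, -2.635]
contact_force: [-1.7, 0.1, 4.9]
grip_width: 0.6
```

carry_out(motion=[[1,0,0,1,0],[1,0,0,2,0],[1,0,0,2,0]])

```text
time: 6.7
tool_pos: [503.9, -61.3, 82.4]
tcp_rot: [-3.139, -0.001, -2.635]
contact_force: [-4.7, 0.9, 15.0]
grip_width: 0.4
```

carry_out(motion=[[1,0,0,2,0],[1,0,0,3,0],[1,0,0,3,0]])

```text
time: 7.08
tool_pos: [504.0, -61.4, 82.2]
tcp_rot: [-3.138, 0.0, -2.635]
contact_force: [-8.3, 1.7, 24.4]
grip_width: 0.8
```

```bash
python3 - <<'E'
from h import *
go(-25,0,82)
c=snap('scene','scene6')
i=c['color'][120:300,130:280,::-1]
cv2.imwrite('pics/s6z.png',np.clip(cv2.resize(i,None,fx=3.3,fy=3.3,interpolation=2)*1.8,0,255).astype('uint8'))
E
```

```text
shift [2.4 0.8 0.2] spin -0.04 tcp in S [-27.39   0.82  82.18] F(S) [ 6.43 -5.54 24.38] w 0.8 t 7.08 tilt [-3.1379e+00  3.0000e-04 -2.6346e+00]
```

View pics/s6z.png

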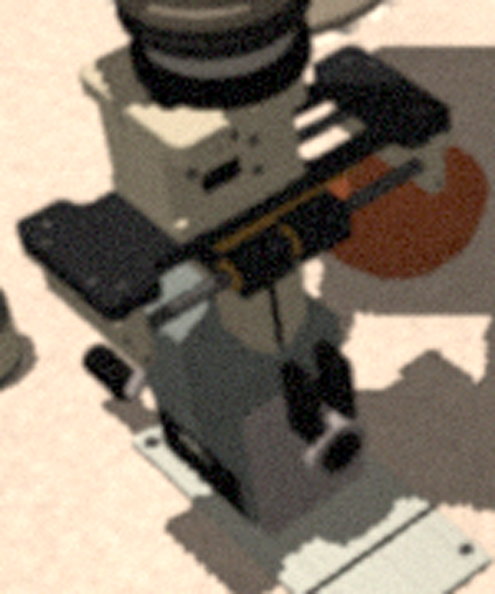

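24 N now gives no further travel, so the lid looks shut. I'll raise the tool and check it.

carry_out(motion=[[1,0,0,-10,0],[0.4,0,0,-30,0],[0.4,-5,0,-50,0],[0.4,-20,0,-60,0],[0.4,-36,0,-60,0],[0.4,-36,0,-60,0]])

```text
time: 7.88
tool_pos: [535.8, -43.2, 141.4]
tcp_rot: [-3.138, -0.0, -2.634]
contact_force: [-0.7, 0.2, -0.1]
grip_width: 45.7
```

```bash
python3 - <<'E'
from h import *
go(-63,0,140)
c=snap('scene','scene7');w=snap('wrist','wrist7')
i=c['color'][120:300,130:280,::-1]
cv2.imwrite('pics/s7z.png',np.clip(cv2.resize(i,None,fx=3.3,fy=3.3,interpolation=2)*1.8,0,255).astype('uint8'))
S=(cloud(c)-O)@RS
m=(abs(S[...,1])<30)&(S[...,2]>90)&(S[...,2]<140)&(S[...,0]<44)&(S[...,0]>-34)
q=S[m];print(len(q))
for a in range(-34,44,10):
    r=q[(q[:,0]>=a)&(q[:,0]<a+10)];print(a,len(r),np.median(r[:,2]) if len(r) else '')
E
```

```text
shift [1.  0.3 1.4] spin 0.02 tcp in S [-64.     0.32 141.41] F(S) [ 0.53 -0.56 -0.11] w 45.7 t 7.88 tilt [-3.1384e+00 -2.0000e-04 -2.6336e+00]
722
-34 154 117.09231235445685
-24 139 116.21386403567078
-14 116 116.35858392610749
-4 90 116.35331943156643
6 82 116.40513977310098
16 61 116.18362963205846
26 55 116.10603906770382
36 25 116.13883797587494
```

View pics/s7z.png

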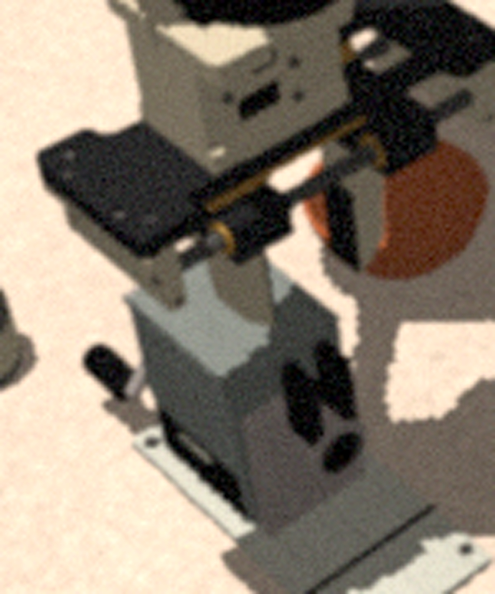

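View pics/wrist7.png

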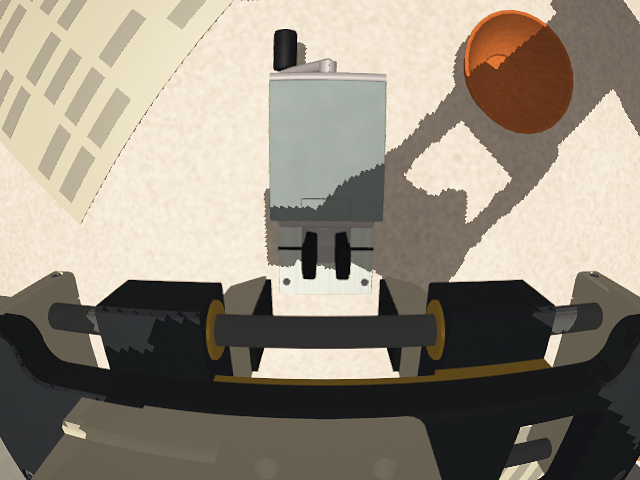

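Lid height measures 116.1–117.1 along its whole length, so it is flat and shut. In the wrist view the ears at (310,255) and (343,255) sit between the fingers. I'll check the ear centre before going down.

```bash
python3 - <<'E'
from h import *
for f in('top0','scene7'):
    c=dict(np.load(f'pics/{f}.npz'));S=(cloud(c)-O)@RS
    m=(abs(S[...,1])<25)&(S[...,2]>121)&(S[...,2]<131)&(S[...,0]<-45)&(S[...,0]>-80)
    v,u=np.nonzero(m);q=S[m];print(f,len(q),np.percentile(q,[2,50,98],axis=0).round(1).tolist())
    for k in range(v.min(),v.max()+1): 
        r=u[v==k]; 
        if len(r): print(k,r.min(),r.max(),end='; ')
    print()
E
```

```text
top0 169 [[-71.8, -14.2, 121.6], [-62.5, -5.8, 126.0], [-53.0, 13.4, 128.8]]
239 400 401; 240 398 401; 241 397 402; 242 397 403; 243 397 403; 244 398 404; 245 398 404; 246 388 405; 247 386 405; 248 385 406; 249 385 407; 250 385 407; 251 385 406; 252 386 404; 253 387 393; 254 387 394; 255 388 394; 256 389 395; 257 389 395; 258 390 394; 259 391 392; 
scene7 133 [[-74.8, -14.3, 121.5], [-66.5, 5.3, 125.3], [-54.7, 13.9, 127.9]]
223 228 229; 224 226 230; 225 225 231; 226 225 232; 227 226 233; 228 227 235; 229 218 235; 230 216 236; 231 215 236; 232 215 235; 233 216 233; 234 216 224; 235 216 225; 236 219 226; 237 219 226; 238 221 224; 239 221 222;
```

Ears are centred at sharpener x -63, y 0 within 1 mm. Descend.

carry_out(motion=[[0.4,1,0,15,0],[0.4,1,0,30,0],[0.4,1,0,45,0],[0.4,1,0,60,0],[0.4,1,0,72,0],[0.4,1,0,81,0],[0.4,1,0,82,0],[0.4,1,0,82,0]])

```text
time: 8.98
tool_pos: [534.1, -44.3, 59.5]
tcp_rot: [-3.139, -0.001, -2.634]
contact_force: [-0.3, -0.2, 0.3]
grip_width: 55.2
```

```bash
python3 - <<'E'
from h import *
go(-63,0,59)
c=snap('scene','scene8')
i=c['color'][120:300,130:280,::-1]
cv2.imwrite('pics/s8z.png',np.clip(cv2.resize(i,None,fx=3.3,fy=3.3,interpolation=2)*1.8,0,255).astype('uint8'))
E
```

```text
shift [-1.   0.5  0.5] spin -0.0 tcp in S [-62.     0.54  59.49] F(S) [0.34 0.05 0.28] w 55.2 t 8.97 tilt [-3.1387e+00 -9.0000e-04 -2.6341e+00]
```

View pics/s8z.png

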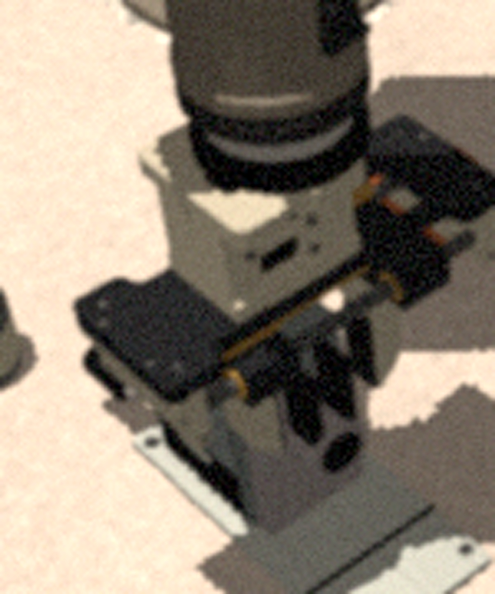

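The ears at (300,390) and (340,375) stand between the open fingers. Closing.

carry_out(motion=[[0.8,-1,0,0,0],[1,-1,0,0,0],[1,-1,0,0,0],[1,-1,0,0,0],[1,-1,0,0,0],[1,-1,0,0,0]])

```text
time: 9.78
tool_pos: [534.8, -43.3, 59.8]
tcp_rot: [-3.139, -0.001, -2.634]
contact_force: [-1.5, 4.6, 3.8]
grip_width: 28.0
```

```bash
python3 - <<'E'
from h import *
go(-103,0,59)
c=snap('scene','scene9')
i=c['color'][120:300,130:280,::-1]
cv2.imwrite('pics/s9z.png',np.clip(cv2.resize(i,None,fx=3.3,fy=3.3,interpolation=2)*1.8,0,255).astype('uint8'))
E
```

```text
shift [-39.9   0.    0.7] spin -0.02 tcp in S [-63.1   -0.    59.76] F(S) [-0.89 -4.78  3.76] w 28.0 t 9.78 tilt [-3.1394e+00 -6.0000e-04 -2.6344e+00]
```

View pics/s9z.png

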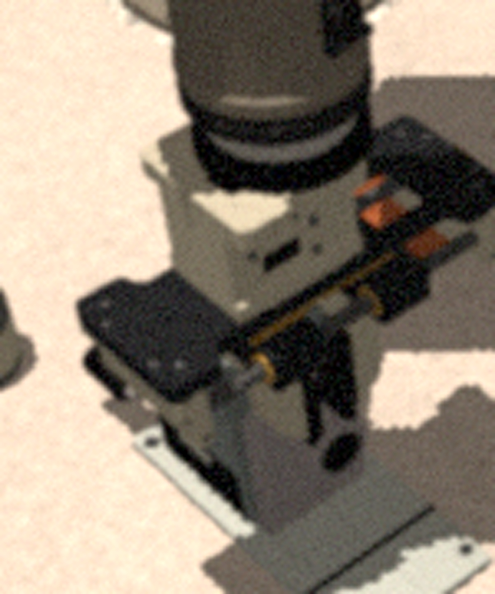

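Gripped at 28.0 mm, exactly the ear width. Now I'll pull along tool -x.

carry_out(motion=[[1,-4,0,0,0],[1,-8,0,0,0],[1,-13,0,0,0],[1,-18,0,0,0],[1,-23,0,0,0],[1,-28,0,0,0],[1,-33,0,0,0],[1,-37,0,0,0],[1,-40,0,0,0],[1,-40,0,0,0]])

```text
time: 11.08
tool_pos: [568.9, -24.7, 59.8]
tcp_rot: [-3.139, -0.003, -2.634]
contact_force: [-8.4, -2.2, 5.8]
grip_width: 27.8
```

```bash
python3 - <<'E'
from h import *
go(-103,0,59)
c=snap('scene','scene10')
i=c['color'][150:330,130:290,::-1]
cv2.imwrite('pics/s10z.png',np.clip(cv2.resize(i,None,fx=3.3,fy=3.3,interpolation=2)*1.8,0,255).astype('uint8'))
c=snap('top','top10')
i=c['color'][195:350,320:480,::-1]
cv2.imwrite('pics/t10z.png',np.clip(cv2.resize(i,None,fx=3.7,fy=3.7,interpolation=2)*1.8,0,255).astype('uint8'))
E
```

```text
shift [-1.1  0.3  0.7] spin -0.01 tcp in S [-101.87    0.29   59.75] F(S) [ 8.42 -2.15  5.82] w 27.8 t 11.07 tilt [-3.1395 -0.0033 -2.6343]
```

View pics/s10z.png

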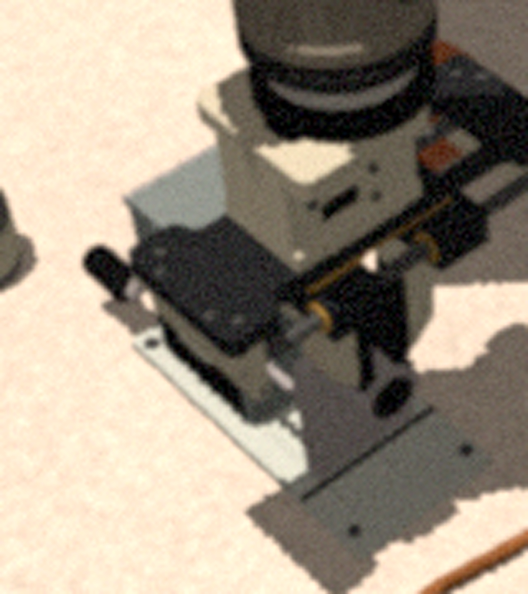

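View pics/t10z.png

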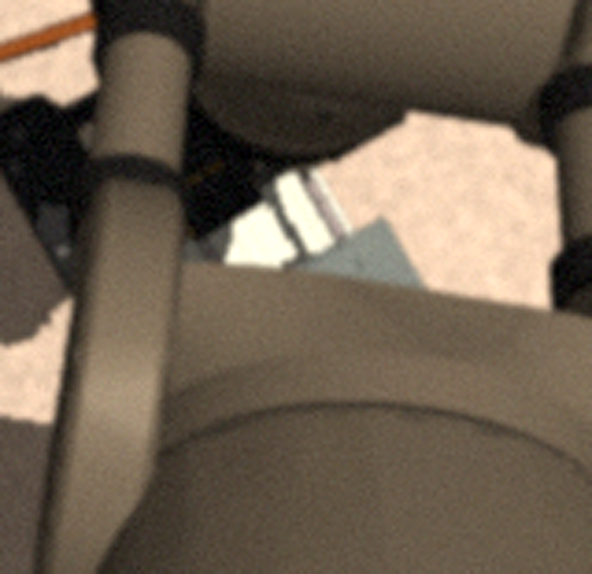

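carry_out(motion=[[1,-1.2,0,0,0],[1,-2.4,0,0,0],[1,-2.4,0,0,0],[1,-2.4,0,0,0]])

```text
time: 11.68
tool_pos: [569.7, -24.3, 59.7]
tcp_rot: [-3.14, -0.006, -2.635]
contact_force: [-7.4, -0.8, 6.5]
grip_width: 27.8
```

```bash
python3 - <<'E'
from h import *
go(-103,0,59)
c=snap('scene','scene11')
i=c['color'][215:315,200:290,::-1]
cv2.imwrite('pics/s11z.png',np.clip(cv2.resize(i,None,fx=6,fy=6,interpolation=2)*2.2,0,255).astype('uint8'))
c9=dict(np.load('pics/scene9.npz'))
for n,cc,lo in(('rest',c9,-49),('now',c,-89)):
    S=(cloud(cc)-O)@RS
    m=(S[...,1]>10)&(S[...,1]<30)&(S[...,2]>20)&(S[...,2]<80)&(abs(S[...,0]-lo)<8)
    q=S[m];print(n,len(q),np.median(q,axis=0).round(2),q[:,0].std().round(2))
S=(cloud(c)-O)@RS
m=(abs(S[...,1])<30)&(S[...,2]>105)&(S[...,2]<125)&(S[...,0]<44)&(S[...,0]>-34);q=S[m]
for a in range(-34,44,15):
    r=q[(q[:,0]>=a)&(q[:,0]<a+15)];print(a,len(r),np.median(r[:,2]) if len(r) else '')
E
```

```text
shift [-0.2  0.3  0.7] spin -0.03 tcp in S [-102.83    0.28   59.75] F(S) [ 6.82 -2.89  6.48] w 27.8 t 11.68 tilt [-3.14   -0.006  -2.6345]
rest 262 [-49.77  21.41  48.83] 1.84
now 235 [-89.83  20.84  49.35] 1.32
-34 0 
-19 0 
-4 71 116.48582965597996
11 156 116.39657814544074
26 189 116.36989405670204
41 26 116.20641282417279
```

View pics/s11z.png

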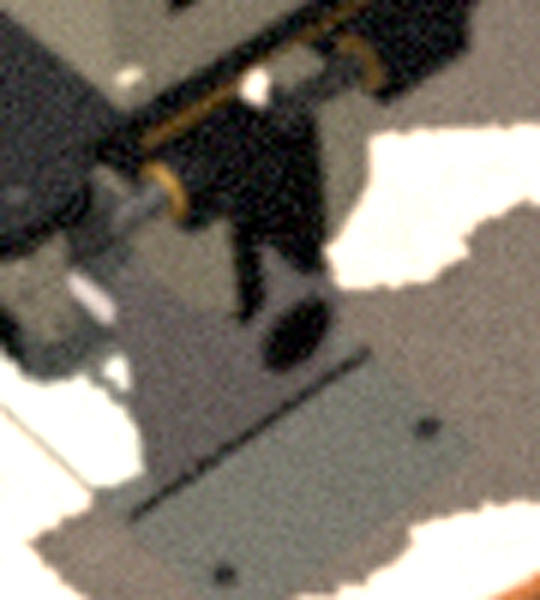

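```bash
python3 - <<'E'
from h import *
X=[]
for k in range(12):
    c=bot.capture('scene');S=(cloud(c)-O)@RS
    m=(S[...,1]>10)&(S[...,1]<30)&(S[...,2]>20)&(S[...,2]<80)&(abs(S[...,0]+89)<8)
    X.append(np.median(S[m][:,0]))
    if k%4==3: go(-103,0,59)
print(np.mean(X),np.std(X))
t=bot.capture('wrist');cv2.imwrite('pics/w12.png',t['color'][:,:,::-1])
E
```

```text
shift [-0.2  0.3  0.7] spin -0.03 tcp in S [-102.82    0.27   59.74] F(S) [ 7.9  -3.68  7.18] w 27.8 t 11.93 tilt [-3.14   -0.006  -2.6345]
shift [-0.2  0.3  0.8] spin -0.03 tcp in S [-102.83    0.29   59.76] F(S) [ 7.92 -2.98  6.18] w 27.8 t 12.12 tilt [-3.14   -0.0059 -2.6346]
shift [-0.2  0.3  0.8] spin -0.03 tcp in S [-102.83    0.27   59.75] F(S) [ 7.79 -3.24  5.36] w 27.7 t 12.32 tilt [-3.14   -0.006  -2.6345]
-89.82088190719315 0.10802372901053783
```

View pics/w12.png

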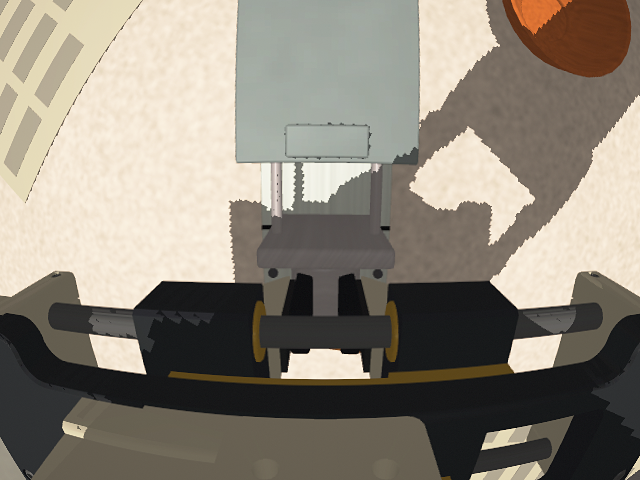

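The wrist view shows the lid flush, the fingers on the ears at (325,300), and the plate out with the line ends just visible at (266,227) and (384,227). The hold is steady, so I'm handing it in.

```bash
python3 -c "
from plant import bot
print(bot.close_job())"
```

```text
the job is handed in; nothing more can be done
None
```

I pressed the lid shut, then pulled the front plate out to the scribed line. The job is handed in with the gripper still holding the plate there.

- **Lid:** I pressed near the front edge, building up to about 24 N until it would not move further. It then measured flat, 116–117 mm high along its whole length. After the pull it still measured 116.2–116.5 mm, but only over the rear two thirds, because the gripper hid the front edge.
- **Plate:** the gripper closed to 28 mm on the ears, which matches their width. The plate travelled 40.1 mm by camera depth and 39.7 mm by the arm's own reading, against 40 mm wanted. It stayed put through about 0.6 s of checks, with the spring pulling at about 8 N.
- **Bystanders:** I never went near the jar, bowl or pencil. I did not measure them again at the end.
- **Disagreement:** the reported fingertip height was about 36–37 mm lower than the fingertips seen by the camera and felt at contact with the lid. I corrected heights for this; sideways positions agreed.

The job finished at about 12.4 s on the robot's clock.

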